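Find the tired spring foot and push its tag down

TASK

Three sprung feet are on test in a holder on the repair bench. Working from the robot's left to its right, press each rubber pad well down with a fingertip and let it spring back, feel which foot is the softest, then push that foot's steel tag fully down onto its block. Leave the other two tags up, do not pull any tag up or lift anything, and leave the tools and loose parts around alone.

Things in the scene. Friction and masses are not known exactly. Their poses are not given: they have to be found in the camera images.
- rail: Aluminium plate 160 x 400 x 12 mm, fixed, origin at the centre of its underside. x points away from the robot, +y to the robot's left, turned up to 0.25 rad. Three places in a row along y, 130 mm apart: in each a sprung foot and, 73 mm nearer the robot, its steel tag. The feet look alike and differ only in stiffness; which stands where changes each time.
- left_pad (a point): Centre of the top of the left foot's round black pad (44 mm across, 59 mm above the bench) when not pressed; this point does not follow the pad. The pad sinks straight down, 12 mm at most, and springs back. Under 6 N the three feet sink about 3 mm (stiff), 7.5 mm (medium) and 12 mm (softest, on its stop from 4.6 N).
- left_tag (a point): Centre of the top of the left foot's tag once fully down (48 mm above the bench); at the start the top is 16 to 20 mm above this point. Upright steel T, head 36 (along y) x 16 x 6 mm, on a stem that slides straight down in a grey block, 18 x 46 mm, top 42 mm above the bench. About 3 N of friction; it stops when the head meets the block and stays.
- middle_pad (a point): Centre of the top of the middle foot's round black pad (44 mm across, 59 mm above the bench) when not pressed; this point does not follow the pad. The pad sinks straight down, 12 mm at most, and springs back. Under 6 N the three feet sink about 3 mm (stiff), 7.5 mm (medium) and 12 mm (softest, on its stop from 4.6 N).
- middle_tag (a point): Centre of the top of the middle foot's tag once fully down (48 mm above the bench); at the start the top is 16 to 20 mm above this point. Upright steel T, head 36 (along y) x 16 x 6 mm, on a stem that slides straight down in a grey block, 18 x 46 mm, top 42 mm above the bench. About 3 N of friction; it stops when the head meets the block and stays.
- right_pad (a point): Centre of the top of the right foot's round black pad (44 mm across, 59 mm above the bench) when not pressed; this point does not follow the pad. The pad sinks straight down, 12 mm at most, and springs back. Under 6 N the three feet sink about 3 mm (stiff), 7.5 mm (medium) and 12 mm (softest, on its stop from 4.6 N).
- right_tag (a point): Centre of the top of the right foot's tag once fully down (48 mm above the bench); at the start the top is 16 to 20 mm above this point. Upright steel T, head 36 (along y) x 16 x 6 mm, on a stem that slides straight down in a grey block, 18 x 46 mm, top 42 mm above the bench. About 3 N of friction; it stops when the head meets the block and stays.
- pad_k (a joint): How far the pad of foot k is pressed: 0 up, 0.012 m on its stop. In which of the three places foot k stands is not told. Its tag is joint tag_k.
- tag_k (a joint): How far the tag of foot k has been pushed down: 0 to 0.004 m at the start, 0.020 m fully down on its block; negative if pulled up.
- pad_p (a joint): How far the pad of foot p is pressed: 0 up, 0.012 m on its stop. In which of the three places foot p stands is not told. Its tag is joint tag_p.
- tag_p (a joint): How far the tag of foot p has been pushed down: 0 to 0.004 m at the start, 0.020 m fully down on its block; negative if pulled up.
- pad_t (a joint): How far the pad of foot t is pressed: 0 up, 0.012 m on its stop. In which of the three places foot t stands is not told. Its tag is joint tag_t.
- tag_t (a joint): How far the tag of foot t has been pushed down: 0 to 0.004 m at the start, 0.020 m fully down on its block; negative if pulled up.
- jar_mid (a point): Centre (half-way up) of a loose closed glass jar, 60 mm across, 75 mm high, beside the plate. Leave it alone.
- driver_grip (a point): Middle of the handle of a loose screwdriver lying between the robot and the plate, roughly along y. Leave it alone.
- spare_mid (a point): Centre (half-way up) of a loose spare foot, 58 mm across, 47 mm high, without a tag, standing on the bench between the robot and the plate. Not one of the three; leave it alone.
- meter_mid (a point): Centre of a loose black multimeter, 150 x 75 x 34 mm (its knob to 47 mm), lying beside the plate. Leave it alone.

How it is judged:
By the outcome, as a careful person would: the job done as asked, in the order asked, and still so for the second after the job is handed in, with the robot touching nothing.
It also fails if it takes over 56 s, if anything falls off the work surface, if the arm or the gripper's body presses on something with over 40 N, if the wrist force passes 120 N, or if a joint passes its speed limit or range.

ROBOT

A 6-joint arm with a two-finger parallel gripper is mounted at the origin on the work surface. World frame = base frame: x ahead of the robot, y to its left, z up, the work surface at z = 0. Lengths are in m, angles in degrees, forces in N, time in s.
With the tool pointing down it reaches from about 0.4 to 0.825 m from the base axis. Payload 7 kg.
Tool frame: the origin (TCP) lies midway between the tips of the shut fingers; the grasp point (between the pads) lies 19 mm behind it; z points along the fingers, x is the direction in which the jaws open and shut, and the axes are right-handed (so a half turn about z gives the same grasp; the last joint's range is limited). The gripper opens to 88 mm and grips with 3 to 60 N. Pads are 19 mm wide; open, the fingers measure 130 mm over their backs; the gripper's body (78 mm by 193 mm) begins 47 mm behind the grasp point.
Start: joints at [79.59, 20.546, 0.682, 0, -70.136, -16.507], TCP at [0.306, 0.602, 0.227] pointing down, gripper open.
Joint ranges: [-176.03, 176.03], [-82.01, 121.73], [-58.28, 71.71], [-173.87, 95.51], [-174.79, -0.11], [-173.66, 173.66]. Speed limits (degrees/s): [136.94, 136.94, 172.46, 180, 180, 180].

INTERFACE

Orientations are given as [roll, pitch, yaw] about the fixed x, y, z axes, in that order (R = Rz(yaw) Ry(pitch) Rx(roll)).
In Python, from plant import * gives the robot as it stands. The module is installed in compiled form; this text tells all that it offers.
- The arm moves only by the shell command python3 -m pendant 'ROWS' [OPENING]. ROWS is JSON, a list that holds one entry, the list of rows, each a list of 6 numbers: the shift along the world's x, y, z in mm, then the turn, a rotation vector about the world's x, y, z in degrees. A call has 1 to 10 rows; each row is the pose to reach, as a shift and turn from the pose commanded when the call began; what a row does not reach only later rows make up. A row lasts 1/8 s, in which the tool goes at most 62.5 mm and 10.7 degrees, less where a joint would pass 70% of its speed; a pose out of reach is approached as far as the arm can. A call with a gripper value outside its range is refused whole. OPENING is the closure, from -1 (fully open) to 1 (shut), set as the call begins (- or left out, the last holds). The fingers move at their own pace and stop on an object; the grip force is fixed at half the most. Time passes only in rows, so rows that repeat a pose let the fingers close. It gives the time, the measured TCP pose, the force and the opening at its end, in the units of the state.
- get_obs(): the state, without advancing time (a new reading comes with each control period).
- snapshot(name): name is "scene" or "side" or "wrist"; returns a dict with "pixels" (400x640x3 uint8, red, green, blue), "depth" (400x640 float32, m along the optical axis (not along the pixel's ray), 0 where there is no reading), "fx", "fy", "cx", "cy" (pixels), "pose" (4x4, takes a point from camera to world coordinates); the wrist camera has in their place "tool_from_camera" (4x4, takes a point from camera to tool coordinates, whose origin is the TCP and whose axes are the tool frame's). Camera axes: x right, y down, z forward; pixel columns grow to the right and rows downward; lengths in m; the calibration is good to about 2 mm. A picture is of the moment at which its call begins: read the wrist's pose just before it.
- close_job(): hands the job in, once; it reports no verdict.
The state is a dict: "clock": time; "joint_pos": joint angles; "qvel": joint speeds; "tau": joint torques, N m; "tool_pos": TCP position; "orientation": TCP orientation; "force": force on the tool from outside, world axes, zero at the start; "moment": the same for the moment, N m; "opening": finger opening in m.
Only numpy, scipy, OpenCV 4.12 (cv2) and the standard library are available. Lean on these libraries where they do the work, as an engineer would, in place of code of your own. Each camera call takes 0.05 s, during which the arm holds its last target. There are 200 camera calls.

## Working session

There is one attempt and no reset: what is moved stays moved. The work goes in short steps, Python scripts to look and compute and a shell command to move; the robot and the scene stay as the last step left them, time stands still between calls to the robot, and variables do not carry over. Pictures are saved under pics/ and viewed, about 8 in all and at most 12, crops included, and the job is handed in when it is done.

```bash
mkdir -p pics
cat > h.py <<'E'
import numpy as np, cv2
from plant import *
def save(n,f):
    s=snapshot(n); cv2.imwrite(f,s["pixels"][:,:,::-1]); np.savez(f+".npz",**s); return s
E
python3 - <<'E'
from h import *
s=save("scene","pics/scene1.png"); print(s["pose"],s["fx"])
s=save("side","pics/side1.png"); print(s["pose"])
o=get_obs();print(o)
E
```

```text
[[-4.57807664e-01  6.17052393e-01 -6.40045691e-01  1.20871319e+00]
 [ 8.89051246e-01  3.17619099e-01 -3.29705913e-01  3.25863923e-01]
 [-1.55087162e-04 -7.19975313e-01 -6.93999657e-01  7.82112242e-01]
 [ 0.00000000e+00  0.00000000e+00  0.00000000e+00  1.00000000e+00]] 383.678405039491
[[ 0.87765817 -0.31807702  0.35852913  0.21930438]
 [-0.4791564  -0.5997645   0.64085231 -0.56053539]
 [ 0.01119265 -0.7342408  -0.67879686  0.64174651]
 [ 0.          0.          0.          1.        ]]
{'clock': 0.1, 'joint_pos': array([ 7.95887180e+01,  2.05872515e+01,  6.38473602e-01, -1.58991715e-02,
       -7.01369854e+01, -1.65055955e+01]), 'qvel': array([-0.05709058, -0.10449321,  0.0500591 ,  0.0928587 ,  0.10428568,
        0.08766277]), 'tau': array([-1.69140367e-03, -5.84164810e+01,  2.93749845e+01,  7.01539323e+00,
        1.01023683e-02, -5.35058905e-05]), 'tool_pos': array([0.30541965, 0.60145078, 0.22571889]), 'orientation': array([-1.79989963e+02, -8.64758506e-02, -1.16922298e+02]), 'force': array([-0.44495398, -0.33237427,  0.44837675]), 'moment': array([0.0205852, 0.0054691, 0.0079565]), 'opening': 0.0874959738587202}
```

View pics/scene1.png

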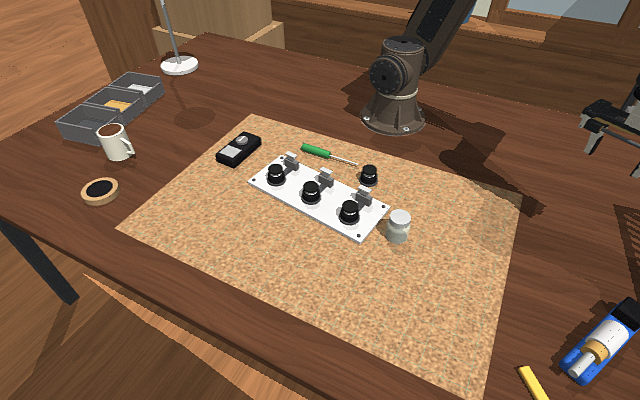

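View pics/side1.png

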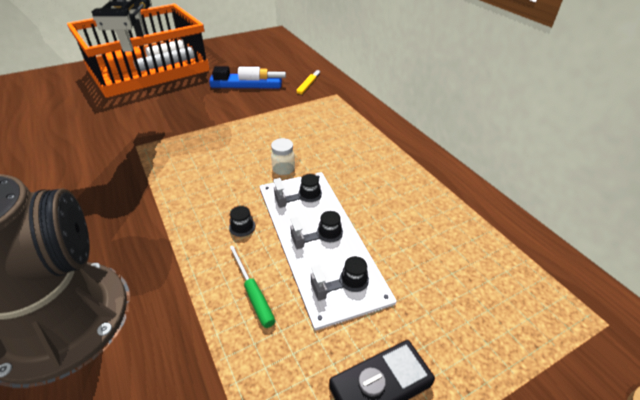

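The scene view shows pads at about (349,211) left, (311,190) middle and (276,173) right, with tags beside them on the robot side at (364,196), (326,178) and (290,160). The jar is on the left and the meter on the right; the spare (369,174) and the driver (316,150) are in front.

The side view shows pads at (310,182), (330,220) and (355,267), and tags at (280,190), (297,232) and (318,280).

```bash
cat >> h.py <<'E'
def cloud(s,pose=None):
    P=s["pose"] if pose is None else pose
    v,u=np.mgrid[:400,:640]; d=s["depth"]
    c=np.stack([(u-s["cx"])/s["fx"]*d,(v-s["cy"])/s["fy"]*d,d],-1)
    return c@P[:3,:3].T+P[:3,3]
def clusters(W,lo,hi,box,amin=15):
    m=((W[...,2]>lo)&(W[...,2]<hi)&(W[...,0]>box[0])&(W[...,0]<box[1])&(W[...,1]>box[2])&(W[...,1]<box[3])).astype(np.uint8)
    n,l,st,c=cv2.connectedComponentsWithStats(m)
    for i in range(1,n):
        if st[i,4]>=amin:
            p=W[l==i]; (a,b),wh,an=cv2.minAreaRect((p[:,:2]*1000).astype(np.float32))
            print("px",c[i].round(0),"n",st[i,4],"rectc",round(a,1),round(b,1),"wh",np.round(wh,1),"an",round(an,1),"zmed",(np.median(p[:,2])*1000).round(1),"med",(np.median(p[:,:2],0)*1000).round(1))
E
python3 - <<'E'
from h import *
for n in("scene","side"):
    s=np.load(f"pics/{n}1.png.npz"); W=cloud(s); print(n)
    uv=[(349,211),(311,190),(276,173),(364,196)] if n=="scene" else [(310,182),(330,220),(355,267),(280,187)]
    for u,v in uv: print(u,v,W[v,u].round(4))
    print("tops"); clusters(W,.053,.075,(.3,.85,-.4,.4))
    print("plate"); clusters(W,.009,.016,(.3,.85,-.4,.4),200)
E
```

```text
scene
349 211 [0.5648 0.0753 0.0564]
311 190 [ 0.5404 -0.0503  0.0567]
276 173 [ 0.5246 -0.1733  0.0576]
364 196 [0.482 0.084 0.043]
tops
px [291. 154.] n 55 rectc 435.9 -175.9 wh [39.8 16.4] an 81.1 zmed 63.8 med [ 437.4 -176.2]
px [275. 169.] n 129 rectc 509.6 -186.1 wh [41.  41.1] an 33.0 zmed 58.5 med [ 510.5 -185.7]
px [326. 171.] n 64 rectc 455.0 -46.4 wh [34.4 17.3] an 88.3 zmed 65.5 med [457.1 -46.3]
px [311. 186.] n 151 rectc 529.1 -58.1 wh [42.2 41.9] an 27.2 zmed 58.7 med [529.4 -57.1]
px [365. 189.] n 75 rectc 475.5 80.4 wh [36.  18.5] an 82.0 zmed 64.5 med [476.6  81.9]
px [350. 206.] n 175 rectc 547.6 69.9 wh [42.1 41.7] an 4.1 zmed 58.4 med [549.4  71. ]
px [399. 220.] n 234 rectc 540.4 202.3 wh [54.6 51.4] an 18.5 zmed 72.7 med [551.7 203.9]
plate
px [322. 199.] n 3691 rectc 503.3 -54.8 wh [400.8 162.6] an 81.3 zmed 12.0 med [522.9 -17.1]
side
310 182 [0.5389 0.0562 0.0573]
330 220 [ 0.5191 -0.0694  0.0575]
355 267 [ 0.4993 -0.1956  0.0586]
280 187 [0.4695 0.0657 0.0632]
tops
px [282. 147.] n 322 rectc 535.4 199.9 wh [53.7 51.7] an 59.4 zmed 72.4 med [532.8 191. ]
px [310. 179.] n 197 rectc 542.5 66.7 wh [41.9 41.8] an 16.8 zmed 57.0 med [542.4  65.4]
px [279. 184.] n 93 rectc 471.6 78.2 wh [37.  16.1] an 81.7 zmed 63.1 med [471.2  75.5]
px [330. 217.] n 272 rectc 523.8 -61.2 wh [43.3 41.2] an 60.6 zmed 56.8 med [523.  -62.3]
px [296. 223.] n 121 rectc 452.1 -49.5 wh [37.4 16.2] an 80.8 zmed 64.0 med [451.2 -51.7]
px [355. 265.] n 368 rectc 504.6 -189.2 wh [42.2 43. ] an 77.5 zmed 56.9 med [ 503.5 -190.6]
px [318. 274.] n 168 rectc 432.5 -177.8 wh [37.2 16.2] an 80.2 zmed 62.5 med [ 431.9 -179.2]
plate
px [324. 254.] n 6945 rectc 499.1 -57.0 wh [400.5 160. ] an 81.3 zmed 10.4 med [ 483.6 -110.3]
```

Both views agree within 5 mm. The averages are left pad (545,68), middle (526.5,-59.5), right (507,-187.5); left tag (473.5,79), middle (454,-48.5), right (434.5,-177). These match the 130 and 73 mm spacings with the plate yawed -8.6°. Next I move above the left pad with the fingers shut, staying high.

```bash
python3 -m pendant '[[[24,-53,0,0,0,0],[48,-107,0,0,0,0],[72,-160,0,0,0,0],[96,-213,0,0,0,0],[120,-267,0,0,0,0],[144,-320,0,0,0,0],[168,-373,0,0,0,0],[192,-427,0,0,0,0],[216,-480,0,0,0,0],[239,-534,0,0,0,0]]]' 1; python3 -m pendant '[[[0,0,-60,0,0,0],[0,0,-100,0,0,0],[0,0,-100,0,0,0],[0,0,-100,0,0,0]]]'
python3 - <<'E'
from h import *
from scipy.spatial.transform import Rotation as R
o=get_obs(); s=save("wrist","pics/w1.png")
T=np.eye(4);T[:3,:3]=R.from_euler("xyz",o["orientation"],degrees=True).as_matrix();T[:3,3]=o["tool_pos"]
W=cloud(s,T@s["tool_from_camera"]); clusters(W,.053,.08,(.3,.85,-.4,.4),60)
E
```

```text
clock: 1.35
tool_pos: [0.545, 0.0661, 0.2265]
orientation: [180.0, -0.0, -116.9]
force: [0.7, 1.2, -0.4]
opening: 0.0007
clock: 1.85
tool_pos: [0.5456, 0.0683, 0.128]
orientation: [-179.9, 0.0, -116.9]
force: [0.5, 0.5, 0.1]
opening: 0.0002
px [628. 108.] n 1172 rectc 509.2 -173.1 wh [18.8 42.3] an 75.3 zmed 58.2 med [ 510.5 -172.2]
px [474. 157.] n 2514 rectc 526.0 -57.8 wh [42.9 43.1] an 10.0 zmed 58.6 med [527.1 -57.5]
px [318. 205.] n 1995 rectc 546.6 70.1 wh [41.2 42.8] an 1.2 zmed 58.6 med [547.8  68.9]
px [635. 201.] n 197 rectc 436.9 -159.2 wh [ 7.9 16.7] an 67.5 zmed 62.3 med [ 437.5 -158.5]
px [496. 242.] n 891 rectc 453.9 -46.9 wh [36.5 16.7] an 80.4 zmed 65.7 med [456.  -47.7]
px [170. 294.] n 1099 rectc 538.2 211.5 wh [37.4 25.2] an 62.8 zmed 74.6 med [538.5 210.7]
```

View pics/w1.png

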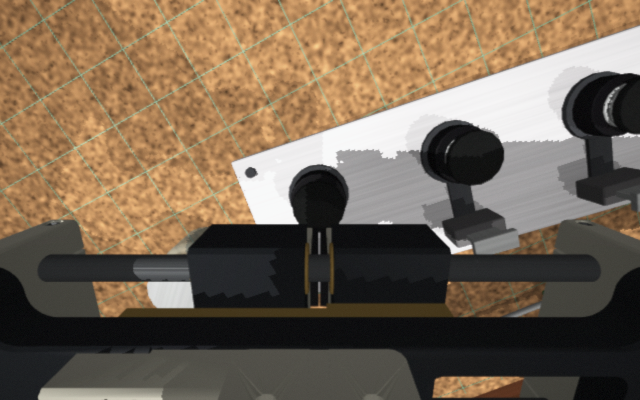

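The wrist view confirms the shut fingertips are over the left pad (318,205); the middle pad is at (474,157), and positions agree within 2 mm. Now I press.

```bash
python3 -m pendant '[[[0,0,-50,0,0,0],[0,0,-63,0,0,0],[0,0,-63,0,0,0],[0,0,-63,0,0,0]]]'; python3 -m pendant '[[[0,0,-4,0,0,0],[0,0,-8,0,0,0],[0,0,-12,0,0,0],[0,0,-12,0,0,0],[0,0,-12,0,0,0],[0,0,-12,0,0,0]]]'
```

```text
clock: 2.4
tool_pos: [0.5458, 0.0684, 0.0653]
orientation: [-179.9, 0.1, -116.9]
force: [0.4, 0.3, 0.1]
opening: 0.0004
clock: 3.15
tool_pos: [0.5453, 0.0682, 0.0521]
orientation: [-179.9, 0.1, -116.9]
force: [0.3, 1.5, 5.4]
opening: 0.0007
```

```bash
python3 -m pendant '[[[0,0,-3,0,0,0],[0,0,-4,0,0,0],[0,0,-4,0,0,0],[0,0,-4,0,0,0],[0,0,-4,0,0,0]]]'; python3 -m pendant '[[[0,0,10,0,0,0],[0,0,36,0,0,0],[0,0,36,0,0,0],[0,0,36,0,0,0]]]'; python3 -m pendant '[[[-9,-64,0,0,0,0],[-18,-127,0,0,0,0],[-18,-127,0,0,0,0],[-18,-127,-10,0,0,0],[-18,-127,-20,0,0,0],[-18,-127,-20,0,0,0],[-18,-127,-20,0,0,0],[-18,-127,-20,0,0,0]]]'
```

```text
clock: 3.78
tool_pos: [0.5453, 0.0682, 0.0484]
orientation: [-179.9, 0.1, -116.9]
force: [-0.4, 1.4, 8.4]
opening: 0.0006
clock: 4.28
tool_pos: [0.5438, 0.0675, 0.0832]
orientation: [179.9, -0.0, -116.9]
force: [0.5, 0.7, 0.0]
opening: 0.0004
clock: 5.28
tool_pos: [0.5269, -0.0587, 0.0638]
orientation: [-180.0, 0.0, -116.9]
force: [0.4, 0.3, 0.0]
opening: 0.0005
```

Left foot: 5.4 N at 7 mm and 8.4 N at 10.6 mm, so medium. Now the middle.

```bash
python3 -m pendant '[[[0,0,-4,0,0,0],[0,0,-8,0,0,0],[0,0,-12,0,0,0],[0,0,-12,0,0,0],[0,0,-12,0,0,0],[0,0,-12,0,0,0]]]'; python3 -m pendant '[[[0,0,-3,0,0,0],[0,0,-4,0,0,0],[0,0,-4,0,0,0],[0,0,-4,0,0,0],[0,0,-4,0,0,0]]]'; python3 -m pendant '[[[0,0,10,0,0,0],[0,0,36,0,0,0],[0,0,36,0,0,0],[0,0,36,0,0,0]]]'; python3 -m pendant '[[[-9,-64,0,0,0,0],[-19,-128,0,0,0,0],[-19,-128,0,0,0,0],[-19,-128,-10,0,0,0],[-19,-128,-20,0,0,0],[-19,-128,-20,0,0,0],[-19,-128,-20,0,0,0],[-19,-128,-20,0,0,0]]]'
```

```text
clock: 6.02
tool_pos: [0.5268, -0.0591, 0.0518]
orientation: [-180.0, 0.0, -116.9]
force: [-0.2, 1.5, 2.5]
opening: 0.0003
clock: 6.65
tool_pos: [0.5268, -0.0591, 0.0477]
orientation: [-180.0, 0.0, -116.9]
force: [0.2, 2.2, 4.1]
opening: 0.0007
clock: 7.15
tool_pos: [0.5257, -0.0594, 0.0833]
orientation: [179.9, -0.0, -116.9]
force: [-0.6, -1.0, 0.6]
opening: 0.001
clock: 8.15
tool_pos: [0.508, -0.1867, 0.0638]
orientation: [-180.0, 0.0, -116.9]
force: [0.6, 0.3, 0.1]
opening: 0.0005
```

Middle foot: 4.1 N at 11 mm, so softest. Pressing the right one as asked.

```bash
python3 -m pendant '[[[0,0,-4,0,0,0],[0,0,-8,0,0,0],[0,0,-12,0,0,0],[0,0,-12,0,0,0],[0,0,-12,0,0,0],[0,0,-12,0,0,0]]]'; python3 -m pendant '[[[0,0,-3,0,0,0],[0,0,-4,0,0,0],[0,0,-4,0,0,0],[0,0,-4,0,0,0],[0,0,-4,0,0,0]]]'; python3 -m pendant '[[[0,0,10,0,0,0],[0,0,46,0,0,0],[0,0,46,0,0,0],[0,0,46,0,0,0]]]'; python3 -m pendant '[[[-17,46,0,0,0,0],[-35,92,0,0,0,0],[-53,139,0,0,0,0],[-53,139,0,0,0,0],[-53,139,-10,0,0,0],[-53,139,-20,0,0,0],[-53,139,-20,0,0,0],[-53,139,-20,0,0,0]]]'
```

```text
clock: 8.9
tool_pos: [0.5081, -0.1871, 0.0524]
orientation: [-179.9, 0.0, -116.9]
force: [-2.2, 2.9, 11.8]
opening: 0.0006
clock: 9.52
tool_pos: [0.5081, -0.1871, 0.0489]
orientation: [-179.9, 0.0, -116.9]
force: [-5.3, 4.2, 15.5]
opening: 0.0006
clock: 10.02
tool_pos: [0.5072, -0.1871, 0.0932]
orientation: [180.0, 0.0, -116.9]
force: [0.3, 0.1, -0.8]
opening: 0.0004
clock: 11.02
tool_pos: [0.4546, -0.0488, 0.0732]
orientation: [180.0, -0.0, -117.0]
force: [-1.1, 0.6, -0.3]
opening: 0.0005
```

Right foot is stiff: 15.5 N at 10 mm. The middle is clearly softest, and I am now above its tag.

```bash
python3 -m pendant '[[[0,0,-5,0,0,0],[0,0,-10,0,0,0],[0,0,-15,0,0,0],[0,0,-20,0,0,0],[0,0,-24,0,0,0],[0,0,-26,0,0,0],[0,0,-26,0,0,0],[0,0,-26,0,0,0]]]'; python3 -m pendant '[[[0,0,-1,0,0,0],[0,0,-2,0,0,0],[0,0,-2,0,0,0],[0,0,-2,0,0,0]]]'
```

```text
clock: 12.02
tool_pos: [0.455, -0.0482, 0.0482]
orientation: [-180.0, 0.0, -116.9]
force: [-1.8, -0.4, 10.1]
opening: 0.0005
clock: 12.52
tool_pos: [0.4553, -0.0482, 0.0479]
orientation: [-179.9, 0.0, -116.8]
force: [-9.2, 0.5, 35.1]
opening: 0.0001
```

On its stop at z = 48 mm with the force rising to 35 N. I lift away and check.

```bash
python3 -m pendant '[[[0,0,10,0,0,0],[0,0,60,0,0,0],[0,0,120,0,0,0],[0,40,160,0,0,0],[0,90,160,0,0,0],[0,150,160,0,0,0],[0,210,160,0,0,0],[0,270,160,0,0,0],[0,270,160,0,0,0],[0,270,160,0,0,0]]]'
python3 - <<'E'
from h import *
for n in("scene","side"):
    s=save(n,f"pics/{n}2.png"); W=cloud(s); print(n)
    clusters(W,.044,.08,(.42,.6,-.25,.12))
E
```

```text
clock: 13.78
tool_pos: [0.4539, 0.2217, 0.2049]
orientation: [180.0, -0.1, -116.9]
force: [-0.3, -0.0, -0.5]
opening: 0.0006
scene
px [291. 155.] n 70 rectc 436.8 -175.5 wh [37.6 19. ] an 84.6 zmed 63.1 med [ 437.3 -173.9]
px [275. 169.] n 143 rectc 509.2 -185.9 wh [42.3 41.1] an 28.0 zmed 58.4 med [ 511.4 -184.3]
px [326. 175.] n 59 rectc 455.3 -47.9 wh [37.  19.5] an 79.9 zmed 47.7 med [456.4 -45.9]
px [311. 187.] n 164 rectc 528.5 -58.3 wh [43.3 41.8] an 27.6 zmed 58.6 med [530.6 -56.6]
px [364. 190.] n 95 rectc 474.2 80.2 wh [36.9 18.6] an 80.4 zmed 63.9 med [477.  81.]
px [350. 206.] n 184 rectc 547.9 70.1 wh [42.4 42.7] an 50.8 zmed 58.6 med [551.1  71.1]
side
px [309. 180.] n 224 rectc 542.8 66.8 wh [41.5 42.4] an 18.8 zmed 56.6 med [541.9  63.9]
px [279. 185.] n 100 rectc 471.5 79.2 wh [37.1 15.7] an 83.0 zmed 63.3 med [470.7  74.9]
px [330. 218.] n 291 rectc 523.2 -60.9 wh [41.6 42.2] an 6.7 zmed 56.7 med [522.5 -63.5]
px [296. 229.] n 106 rectc 452.0 -49.2 wh [37.9 15.8] an 79.8 zmed 46.1 med [451.5 -50.7]
px [355. 265.] n 390 rectc 504.4 -189.7 wh [43.1 41.6] an 18.4 zmed 56.8 med [ 502.8 -191.6]
px [318. 274.] n 176 rectc 432.5 -178.3 wh [37.8 16.3] an 81.0 zmed 62.6 med [ 431.6 -179.9]
```

View pics/side2.png

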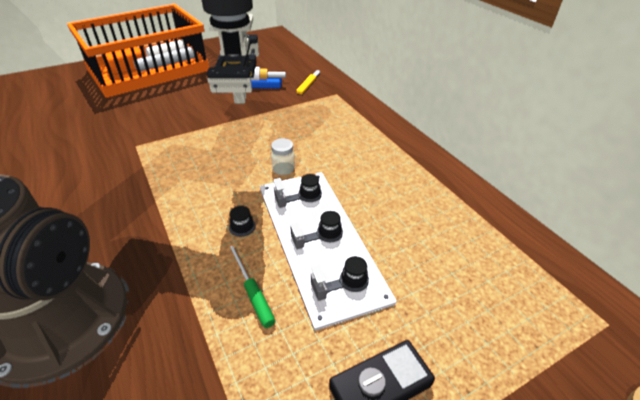

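The view shows the middle tag (296,229) seated, the other two tags (279,185) and (318,274) still up, all pads sprung back, and the loose parts where they were. Handing in.

```bash
python3 -c "
from plant import *
print(close_job())"
```

```text
the job is handed in; nothing more can be done
None
```

The middle foot is the softest. I pushed its steel tag fully down onto its block and handed the job in at about 14 s, with the robot clear of everything.

I pressed the pads left, middle, right and read these forces:

| Foot | Force | Pressed |
|---|---|---|
| Left | 8.4 N | 10.6 mm (medium) |
| Middle | 4.1 N | 11.3 mm (softest) |
| Right | 15.5 N | 10.1 mm (stiff) |

- **Middle tag:** it stopped at z = 48 mm, and the force there rose to 35 N. Afterwards the cameras put its top at 47.7 mm (scene) and 46.1 mm (side, which reads about 2 mm low everywhere).
- **Other tags and pads:** the other two tags are still up at about 63 mm, and all three pads sprang back to their first heights.
- **Loose parts:** the jar, screwdriver, spare foot and multimeter looked unmoved.
- **Disagreements:** the two fixed cameras differed by up to about 5 mm in position, so I used their average, which the wrist camera matched within about 2 mm where I checked. The right foot read less than the roughly 20 N expected at that depth, but the ranking is clear.

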